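# Shadow test of a small satellite's sun sensor

### The job

Run the shadow test on the satellite: press the large round key on the recorder to start the record and let it come back up, then point straight down at the dark glass of the sun sensor next to the capped lens tube, with the fingertips one to two centimetres above it, and keep still for three seconds so that it is shaded. Then press the same key again to stop the record, and draw back. Touch nothing on the satellite or its stand, stay well clear of the space over the other sun sensor, press no other key, and leave everything else where it lies.

Things in the scene. Friction and masses are not known exactly. Their poses are not given: they have to be found in the camera images.
- satellite: Aluminium satellite, 100 x 100 x 340 mm, with dark solar cells, lying in a stand (base 150 x 360 mm) bolted to the bench; it does not move. Origin: centre of the stand's underside, on the bench; y along its length, x across, z up. Its upper face is 142 mm above the bench; two instrument panels lie on it, one towards each end.
- camera_panel: Panel with the capped lens tube: aluminium plate 82 x 104 x 3 mm, at either end of the satellite's upper face. Origin: centre of its underside, 139 mm above the bench; axes parallel to the satellite's. At its y = +22 mm stands a round black lens tube, 38 mm across (foot 50 mm), with a grey cap, topping out 40 mm above the origin; at its y = -32 mm sits a sun sensor.
- antenna_panel: Panel without a lens tube, on the other end of the satellite's upper face: same plate and origin. At its y = +12 mm is a flat square cream patch antenna (36 mm, 10 mm above the origin), at y = +44 mm a small connector, at y = -32 mm a second sun sensor that looks the same as the first.
- camera_sensor_glass (a point): Centre of the top of the glass of the sun sensor next to the lens tube: the one to point at. A flat dark grey housing, 34 mm square, with a raised 22 mm aluminium frame around a 15 mm square of black glass with a thin cross. The glass faces up (this point's z), 154 mm above the bench; the lens tube's axis is 54 mm away along this point's +y.
- antenna_sensor_glass (a point): Centre of the top of the glass of the other sun sensor, on the panel with the patch antenna; it must stay in the light. Passing over it is harmless when the tool point is more than 70 mm above the glass.
- lens_cap: Grey plastic cap, 49 mm across and 14 mm high, loose on the lens tube. Origin: centre of its open underside. To be left alone.
- recorder: Telemetry recorder: pale grey box, 180 mm wide (its y), 130 mm deep (its x), 50 mm high, fixed on the bench to the right of the satellite. Origin: centre of its underside. On top: a screen, a row of three keys along x = -30 mm, 52 mm apart along y, and a stub aerial, 65 mm tall, at x = +48, y = -75 mm.
- record_key (a joint): The record key's travel in m: 0 up, 0.005 fully down. It needs about 1.5 N to start moving and 5 N to go fully down; more than 0.0035 counts as pressed. It springs back when let go.
- record_key_top (a point): Centre of the top of the record key: the large round grey key, 30 mm across, in a metal bezel; it can be at any of the three places in the row. It stands 11 mm above the recorder's top, 61 mm above the bench, and is pressed straight down.
- small_key_a (a joint): Travel in m of one of the two small round keys (12 mm across, same height as the record key) in the row. Not to be pressed.
- small_key_b (a joint): Travel in m of the other small round key. Not to be pressed.
- tape_roll: Roll of amber tape, 80 mm across, 19 mm high, lying flat; origin: centre of its underside. Leave alone.
- driver_blue: Precision screwdriver with a blue handle, 158 mm long, lying along its x; origin: near its middle, on the bench. Leave alone.
- driver_black: The same screwdriver with a black handle. Leave alone.
- tweezers: Steel tweezers, 120 mm long, 9 mm high, lying along their x; origin: their middle, on the bench. Leave alone.
- multimeter: Hand multimeter in an orange case, 190 x 90 x 51 mm, lying on its back; origin: centre of its underside. Leave alone.
- solvent_bottle: White plastic bottle, 60 mm across, 140 mm tall; origin: centre of its underside. Leave alone.

How it is judged:
On the way, in this order (a step that is already met when the one before it is completed fails the run):
1. the record key is pressed (more than 3.5 mm down) (value of joint record_key above 0.0035 m), for 0.05 s.
2. with the record key up, the tool point stays for 2 s within 15 mm sideways of the centre of the glass next to the lens tube and 18 to 60 mm above it (horizontal distance between the grasp point and camera_sensor_glass below 0.015 m and z of the grasp point in the frame of camera_sensor_glass between 0.018 and 0.06 m and value of joint record_key below 0.002 m), for 2 s.
3. the record key is pressed again (value of joint record_key above 0.0035 m), for 0.05 s.
At the end, for the whole second after the job is handed in: The key has been pressed, the sensor shaded for 2 s and the key pressed again; all keys are up, the tool point is 40 mm or more from the record key and 100 mm or more from the glass, the lens cap lies within 5 mm and each other loose thing within 20 mm of its start (value of joint each of record_key, small_key_a, small_key_b below 0.0015 m and distance between the grasp point and record_key_top above 0.04 m and distance between the grasp point and camera_sensor_glass above 0.1 m and distance of lens_cap from where it was at the start of the episode below 0.005 m and distance of each of tape_roll, driver_blue, driver_black, tweezers, multimeter, solvent_bottle from where it was at the start of the episode below 0.02 m); the robot touches nothing.
It fails at once if the robot touches the satellite, its stand or an instrument on it (more than 0.5 N) (contact force between any of the fingers, the arm and satellite above 0.5 N or contact force between any of the fingers, the arm and camera_panel above 0.5 N or contact force between any of the fingers, the arm and antenna_panel above 0.5 N).
It fails at once if the lens cap is touched (more than 0.5 N) or shifted by more than 5 mm (contact force between any of the fingers, the arm and lens_cap above 0.5 N or distance of lens_cap from where it was at the start of the episode above 0.005 m).
It fails at once if the tool point comes within 20 mm horizontally of the other sun sensor's glass, less than 70 mm above it (horizontal distance between the grasp point and antenna_sensor_glass below 0.02 m and z of the grasp point in the frame of antenna_sensor_glass below 0.07 m).
It fails at once if a small key is pressed (value of joint any of small_key_a, small_key_b above 0.003 m).
It fails at once if another loose thing is moved by more than 20 mm (distance of any of tape_roll, driver_blue, driver_black, tweezers, multimeter, solvent_bottle from where it was at the start of the episode above 0.02 m).
It also fails if it takes over 64 s, if anything falls off the work surface, if the arm or the gripper's body presses on something with over 40 N, if the wrist force passes 120 N, or if a joint passes its speed limit or range.

### The arm

A 6-joint arm with a two-finger parallel gripper is mounted at the origin on the work surface. World frame = base frame: x ahead of the robot, y to its left, z up, the work surface at z = 0. Lengths are in m, angles in rad, forces in N, time in s.
With the tool pointing down it reaches from about 0.3 to 0.85 m from the base axis. Payload 5.4 kg.
Tool frame: the origin (TCP) lies between the finger pads, 19 mm behind the fingertips; this is the grasp point; z points along the fingers, y is the line along which they close (so a half turn about z gives the same grasp; the last joint's range is limited). The gripper opens to 85 mm and grips with 20 to 120 N. Pads are 22 mm wide; open, the fingers measure 114 mm over their backs; the gripper's body (76 mm by 85 mm) begins 54 mm behind the grasp point. The pads swing forward as they close: fully open they stand 13 mm farther back than shut.
Start: joints at [-1.412, 0.158, 1.597, -0, 1.386, -0.21], TCP at [0.207, -0.536, 0.25] pointing down, gripper open.
Joint ranges: [-2.91, 2.91], [-0.94, 2.29], [0.18, 2.7], [-1.29, 4.43], [0.17, 2.64], [-3, 3]. Speed limits (rad/s): [2.57, 2.57, 3.14, 3.14, 3.14, 3.14].

### API

Orientations are given as [roll, pitch, yaw] about the fixed x, y, z axes, in that order (R = Rz(yaw) Ry(pitch) Rx(roll)).
In Python, from rig import read_state, imaging, arm gives the robot as it stands. The module is installed in compiled form; this text tells all that it offers.
- The arm moves only by the tool drive_tool, never from a script. Its arguments are lists of equal length, an entry for each row: "slide": the shift along the tool's x, y, z in units of 2 cm (1.0 is 2 cm), a list of three; "yaw": the turn about the tool's z in units of 8 degrees (1.0 is 8 degrees). In form: {"slide": [[x, y, z], ...], "yaw": [yaw, ...]}. A call has 1 to 12 rows; each row shifts and turns the commanded pose from where the row before left it, along the tool's axes as they then stand; what a row does not reach is not made up. A row lasts 1/8 s, in which the tool goes at most 62.5 mm and 10.7 degrees, less where a joint would pass 70% of its speed; a pose out of reach is approached as far as the arm can. A call with a number of a shift or a turn outside -1 to 1 is refused whole. A call with a gripper value outside its range is refused whole. "grip" is the closure, from 0 (fully open) to 1 (shut), set as the call begins (left out, the last holds). The fingers move at their own pace and stop on an object; the grip force is fixed at half the most. Time passes only in rows, so rows that do not move let the fingers close. It gives the time, the measured TCP pose, the force, the opening and the grip force at its end, in the units of the state.
- read_state(): the state, without advancing time (a new reading comes with each control period).
- imaging.camera(name): name is "scene" or "top" or "wrist"; returns a dict with "img" (480x640x3 uint8, blue, green, red), "K" (3x3 intrinsics, pixels), "R" (3x3) and "t" (3): a world point X has camera coordinates R X + t. Camera axes: x right, y down, z forward; pixel columns grow to the right and rows downward; lengths in m; the calibration is good to about 2 mm. A picture is of the moment at which its call begins. There is no depth.
- arm.hand_in(): hands the job in; it is judged then, once.
The state is a dict: "clock": time; "qpos": joint angles; "dq": joint speeds; "joint_efforts": joint torques, N m; "position": TCP position; "tcp_rot": TCP orientation; "ft_force": force on the tool from outside, world axes, zero at the start; "wrist_torque": the same for the moment, N m; "grip_width": finger opening in m; "gripper_force": force on a finger pad.
Only numpy, scipy, OpenCV 4.12 (cv2) and the standard library are available. Lean on these libraries where they do the work, as an engineer would, in place of code of your own. Each camera call takes 0.05 s, during which the arm holds its last target. There are 200 camera calls.

## Working session

There is one attempt and no reset: what is moved stays moved. The work goes in short steps, Python scripts to look and compute and a tool call to move; the robot and the scene stay as the last step left them, time stands still between calls to the robot, and variables do not carry over. Pictures are saved under pics/ and viewed, at most 10 in all, crops included, and the job is handed in when it is done.

Besides the shell and the picture viewer there is one more tool, called after "Emit:" in YAML: its name, and indented under it one key for each argument. drive_tool: Moves the arm, as the interface text tells. Shifts and turns lie within -1 to 1; 1 stands for 2 cm of shift or 8 degrees of turn. Its arguments: {"type":"object","properties":{"slide":{"type":"array","items":{"type":"array","items":{"type":"number","minimum":-1,"maximum":1}}},"yaw":{"type":"array","items":{"type":"number","minimum":-1,"maximum":1}},"grip":{"type":"number"}},"required":["slide","yaw"]}

```bash
mkdir -p pics; cat > h.py <<'E'
import numpy as np, cv2
from rig import read_state, imaging, arm
def snap(n,f):
    c=imaging.camera(n); cv2.imwrite('pics/'+f,c['img']); np.savez('pics/'+f+'.npz',K=c['K'],R=c['R'],t=c['t'])
def ray(f,uv):
    c=np.load('pics/'+f+'.npz'); R=c['R']; o=-R.T@c['t']
    d=R.T@np.linalg.inv(c['K'])@np.array([*uv,1.]); return o,d/np.linalg.norm(d)
def tri(obs):
    A=np.zeros((3,3));b=np.zeros(3);L=[]
    for f,uv in obs:
        o,d=ray(f,uv);P=np.eye(3)-np.outer(d,d);A+=P;b+=P@o;L.append((o,P))
    X=np.linalg.solve(A,b); return X,[float(np.linalg.norm(P@(X-o))) for o,P in L]
def atz(f,uv,z):
    o,d=ray(f,uv); return o+d*(z-o[2])/d[2]
def proj(f,X):
    c=np.load('pics/'+f+'.npz'); p=c['K']@(c['R']@np.array(X)+c['t']); return p[:2]/p[2]
E
python3 -c "
from h import *
snap('top','top1.png');snap('scene','sc1.png');s=read_state();print(s['clock'],s['position'],s['tcp_rot'],s['grip_width'])"
```

```text
0.1 [ 0.2071547  -0.53582099  0.24910664] [-3.13989964e+00 -3.09211109e-04  3.68796286e-01] 0.08523672794973974
```

View pics/top1.png

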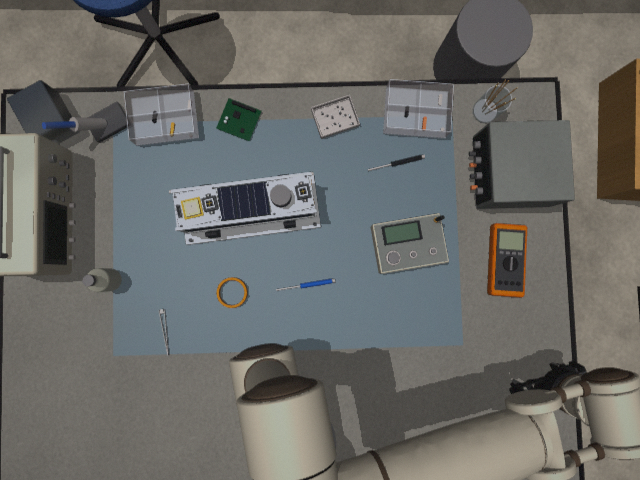

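View pics/sc1.png

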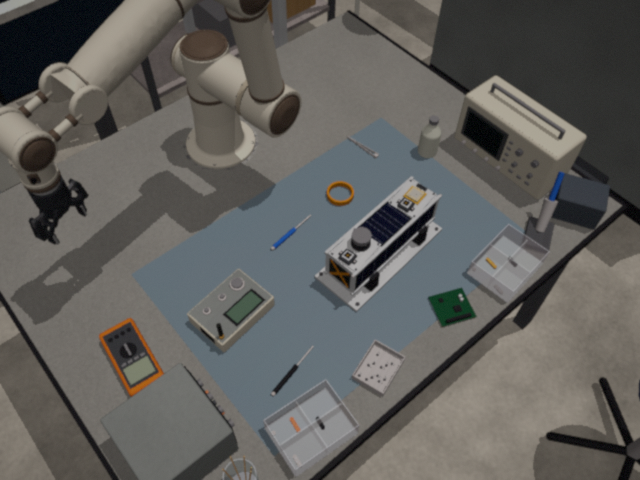

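The top view shows the record key near (393,258), the lens tube near (281,196) and a sensor just right of it near (298,190). The other sensor is at about (210,204), beside the cream patch. In the scene view the key is near (237,283) and the target sensor near (347,257). I'll enlarge these areas for exact pixels.

```bash
python3 -c "
from h import *
t=cv2.imread('pics/top1.png');s=cv2.imread('pics/sc1.png')
def cr(i,u,v): return cv2.resize(i[v:v+50,u:u+66],None,fx=6,fy=6,interpolation=cv2.INTER_CUBIC)
cv2.imwrite('pics/crop1.png',np.vstack([np.hstack([cr(t,255,170),cr(t,370,225)]),np.hstack([cr(s,320,220),cr(s,190,268)])]))"
```

```text
(no output)
```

View pics/crop1.png

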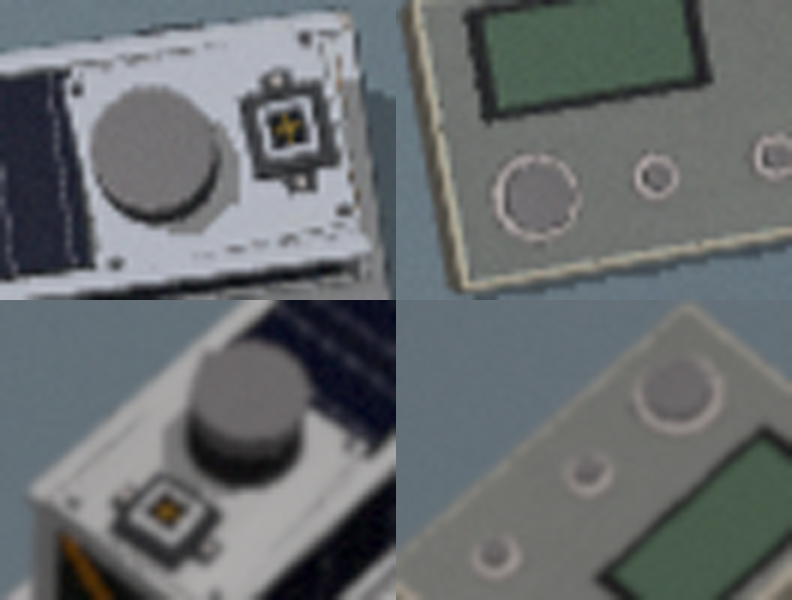

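The crops show the key as the large round one at the left end of the row: top (393.1,257.4), scene (236.75,282.9). The cross of the glass beside the lens is at top (302.75,191.1), scene (347.6,254.75).

```bash
python3 -c "
from h import *
np.set_printoptions(precision=4,suppress=True)
T='top1.png';S='sc1.png'
for n,a,b,z in [('key',(393.1,257.4),(236.75,282.9),.061),('glass',(302.75,191.1),(347.6,254.75),.154),('cap',(280.6,194.6),(361,236.2),.179)]:
    print(n,*tri([(T,a),(S,b)]),atz(T,a,z),atz(S,b,z))
print('smallkey',atz(T,(413.1,254.25),.061),'other',atz(T,(210,204),.154))
print('tape',atz(T,(232,292),.01),'blue',atz(T,(305,285),.01), 'aerial',atz(T,(440,217),.115))
"
```

```text
key [ 0.4743 -0.2755  0.0563] [0.0016744570371281487, 0.0016744570371281609] [ 0.4752 -0.2733  0.061 ] [ 0.4758 -0.278   0.061 ]
glass [ 0.6359 -0.0493  0.155 ] [0.0012150655711414757, 0.001215065571141322] [ 0.6368 -0.0483  0.154 ] [ 0.6348 -0.0498  0.154 ]
cap [0.6257 0.0025 0.175 ] [0.00130795725457749, 0.001307957254577421] [0.6259 0.0034 0.179 ] [ 0.6269 -0.0007  0.179 ]
smallkey [ 0.4818 -0.3248  0.061 ] other [0.6119 0.1725 0.154 ]
tape [0.398  0.1459 0.01  ] blue [ 0.4106 -0.0464  0.01  ] aerial [ 0.5698 -0.3839  0.115 ]
```

Emit:
drive_tool:
  slide:
    - [0, 0, 0]
    - [0, 0, 0]
    - [0, 0, 0]
    - [0, 0, 0]
    - [0, 0, 0]
    - [0, 0, 0]
    - [0, 0, 0]
    - [0, 0, 0]
    - [0, 0, 0]
    - [0, 0, 0]
    - [0, 0, 0]
  yaw: [-1, -1, -1, -1, -1, -1, -1, -1, -1, -1, 0]
  grip: 1

```text
clock: 1.48
position: [0.2072, -0.536, 0.2495]
tcp_rot: [3.142, -0.001, 1.764]
ft_force: [-0.2, -0.6, 0.8]
grip_width: 0.0003
gripper_force: 0.0
```

```bash
cat >> h.py <<'E'
from scipy.spatial.transform import Rotation
def go(x):
    s=read_state(); R=Rotation.from_euler('xyz',s['tcp_rot']).as_matrix()
    print('t',round(s['clock'],2),'pos',np.round(s['position'],4),'rpy',np.round(s['tcp_rot'],3),'F',np.round(s['ft_force'],2),'units',np.round(R.T@(np.array(x)-s['position'])/.02,3))
E
python3 -c "
from h import *
go([.4753,-.2755,.25])"
```

```text
t 1.48 pos [ 0.2072 -0.536   0.2495] rpy [ 3.142e+00 -1.000e-03  1.764e+00] F [-0.16 -0.61  0.79] units [10.216 15.651 -0.016]
```

Emit:
drive_tool:
  slide:
    - [0.64, 0.98, 0]
    - [0.64, 0.98, 0]
    - [0.64, 0.98, 0]
    - [0.64, 0.98, 0]
    - [0.64, 0.98, 0]
    - [0.64, 0.98, 0]
    - [0.64, 0.98, 0]
    - [0.64, 0.98, 0]
    - [0.64, 0.98, 0]
    - [0.64, 0.98, 0]
    - [0.64, 0.98, 0]
    - [0.64, 0.98, 0]
  yaw: [0, 0, 0, 0, 0, 0, 0, 0, 0, 0, 0, 0]

```text
clock: 2.98
position: [0.4095, -0.3383, 0.2501]
tcp_rot: [3.141, 0.0, 1.766]
ft_force: [0.2, -0.5, 0.3]
grip_width: -0.0002
gripper_force: 0.0
```

Emit:
drive_tool:
  slide:
    - [0.64, 0.97, 0.5]
    - [0.64, 0.97, 1]
    - [0.63, 0.97, 1]
    - [0.63, 0.97, 1]
    - [0, 0, 1]
    - [0, 0, 1]
    - [0, 0, 0]
    - [0, 0, 0]
  yaw: [0, 0, 0, 0, 0, 0, 0, 0]

```text
clock: 3.98
position: [0.4753, -0.2751, 0.141]
tcp_rot: [3.141, 0.001, 1.765]
ft_force: [0.6, -0.3, -0.1]
grip_width: 0.0002
gripper_force: 0.0
```

```bash
python3 -c "
from h import *
go([.4753,-.2755,.08]); snap('wrist','w1.png'); snap('scene','sc2.png')
print(proj('w1.png',[.4753,-.2755,.061]))
im=cv2.imread('pics/sc2.png')[210:330,160:320]
w=cv2.imread('pics/w1.png')
cv2.imwrite('pics/c2.png',np.hstack([cv2.resize(w,(400,300)),cv2.resize(im,(400,300),interpolation=cv2.INTER_CUBIC)]))"
```

```text
t 3.98 pos [ 0.4753 -0.2751  0.141 ] rpy [3.141e+00 1.000e-03 1.765e+00] F [ 0.64 -0.34 -0.08] units [-0.014 -0.005  3.049]
[319.03820174 256.68361787]
```

View pics/c2.png

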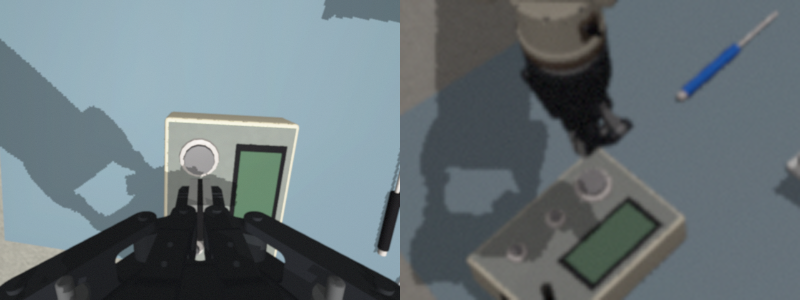

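The wrist view shows the key centred at about (318,253) in full-frame pixels. The prediction was (319,257), which is within 2 mm or so. Going down to just above it.

Emit:
drive_tool:
  slide:
    - [0, 0, 0.9]
    - [0, 0, 0.9]
    - [0, 0, 0.8]
    - [0, 0, 0.2]
    - [0, 0, 0]
  yaw: [0, 0, 0, 0, 0]

```text
clock: 4.7
position: [0.4746, -0.2753, 0.0836]
tcp_rot: [-3.141, -0.001, 1.765]
ft_force: [0.2, -0.3, 1.3]
grip_width: 0.0004
gripper_force: 0.0
```

Emit:
drive_tool:
  slide:
    - [0, 0, 0.15]
    - [0, 0, 0.1]
    - [0, 0, 0]
  yaw: [0, 0, 0]

```text
clock: 5.08
position: [0.4751, -0.2757, 0.0795]
tcp_rot: [3.141, 0.001, 1.765]
ft_force: [-0.5, 0.1, 1.4]
grip_width: 0.0001
gripper_force: 0.9
```

Emit:
drive_tool:
  slide:
    - [0, 0, 0.15]
    - [0, 0, 0.07]
    - [0, 0, 0]
  yaw: [0, 0, 0]

```text
clock: 5.45
position: [0.4752, -0.2758, 0.0753]
tcp_rot: [3.141, 0.001, 1.765]
ft_force: [-0.2, -0.3, 5.7]
grip_width: -0.0001
gripper_force: 2.8
```

Emit:
drive_tool:
  slide:
    - [0, 0, 0.05]
    - [0, 0, 0]
  yaw: [0, 0]

```text
clock: 5.7
position: [0.4752, -0.2758, 0.0751]
tcp_rot: [3.141, 0.001, 1.765]
ft_force: [-3.4, 1.8, 12.2]
grip_width: -0.0
gripper_force: 6.0
```

Emit:
drive_tool:
  slide:
    - [0, 0, -0.5]
    - [0, 0, -1]
    - [0, 0, -1]
    - [0, 0, -1]
    - [0, 0, -1]
    - [0, 0, -1]
    - [0, 0, -1]
    - [0, 0, -1]
    - [0, 0, -1]
    - [0, 0, 0]
  yaw: [0, 0, 0, 0, 0, 0, 0, 0, 0, 0]

```text
clock: 6.95
position: [0.4752, -0.2758, 0.2449]
tcp_rot: [3.14, 0.002, 1.765]
ft_force: [-0.3, -0.2, -0.1]
grip_width: -0.0001
gripper_force: 0.0
```

```bash
python3 -c "
from h import *
go([.636,-.049,.245])"
```

```text
t 6.95 pos [ 0.4752 -0.2758  0.2449] rpy [3.140e+00 2.000e-03 1.765e+00] F [-0.35 -0.22 -0.15] units [ 9.5760e+00  1.0076e+01 -1.0000e-02]
```

The key bottomed out, with the force jumping to 12 N at z = 0.075, so the 19 mm fingertip offset holds. Now moving over the sensor.

Emit:
drive_tool:
  slide:
    - [0.87, 0.92, 0]
    - [0.87, 0.92, 0]
    - [0.87, 0.92, 0]
    - [0.87, 0.92, 0]
    - [0.87, 0.92, 0]
    - [0.87, 0.92, 0]
    - [0.87, 0.92, 0]
    - [0.87, 0.92, 0]
    - [0.87, 0.92, 0]
    - [0.87, 0.9, 0]
    - [0.87, 0.9, 0]
    - [0, 0, 0]
  yaw: [0, 0, 0, 0, 0, 0, 0, 0, 0, 0, 0, 0]

```text
clock: 8.45
position: [0.6353, -0.0473, 0.2417]
tcp_rot: [-3.139, -0.001, 1.767]
ft_force: [-0.6, -0.5, -0.6]
grip_width: -0.0004
gripper_force: 0.0
```

```bash
python3 -c "
from h import *
go([.636,-.049,.188]); snap('wrist','w2.png')
print(proj('w2.png',[.636,-.049,.154]),proj('w2.png',[.6259,.003,.179]))"
```

```text
t 8.45 pos [ 0.6353 -0.0473  0.2417] rpy [-3.139e+00 -1.000e-03  1.767e+00] F [-0.64 -0.45 -0.6 ] units [-0.097  0.025  2.684]
[320.27644835 255.05906422] [320.78762845 171.82695425]
```

View pics/w2.png

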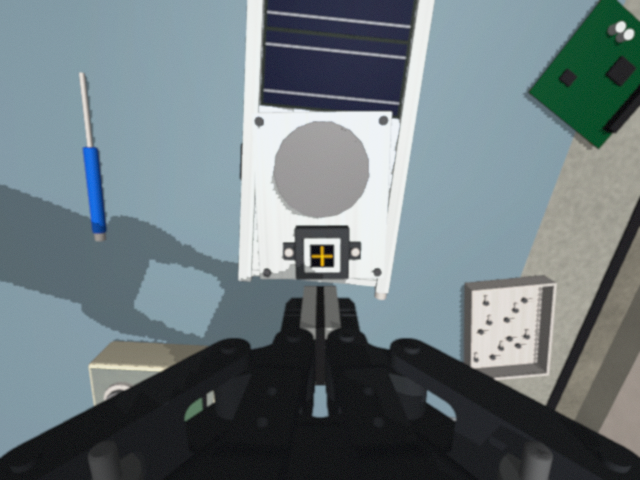

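The wrist picture puts the glass cross at (321,256), where (320,255) was predicted, and the cap at (321,169), clear of the fingers. Going down to z ≈ 0.188 and holding.

Emit:
drive_tool:
  slide:
    - [-0.1, 0, 0.6]
    - [0, 0, 0.6]
    - [0, 0, 0.6]
    - [0, 0, 0.5]
    - [0, 0, 0.3]
    - [0, 0, 0]
  yaw: [0, 0, 0, 0, 0, 0]

```text
clock: 9.25
position: [0.6357, -0.0505, 0.1911]
tcp_rot: [-3.141, -0.0, 1.765]
ft_force: [-0.0, 0.3, 0.3]
grip_width: 0.0003
gripper_force: 0.0
```

Emit:
drive_tool:
  slide:
    - [0, 0, 0]
    - [0, 0, 0]
    - [0, 0, 0]
    - [0, 0, 0]
    - [0, 0, 0]
    - [0, 0, 0]
    - [0, 0, 0]
    - [0, 0, 0]
    - [0, 0, 0]
    - [0, 0, 0]
    - [0, 0, 0]
    - [0, 0, 0]
  yaw: [0, 0, 0, 0, 0, 0, 0, 0, 0, 0, 0, 0]

```text
clock: 10.75
position: [0.636, -0.0506, 0.1916]
tcp_rot: [3.142, -0.0, 1.765]
ft_force: [0.6, -0.7, -0.6]
grip_width: 0.0005
gripper_force: 0.0
```

Emit:
drive_tool:
  slide:
    - [0, 0, 0]
    - [0, 0, 0]
    - [0, 0, 0]
    - [0, 0, 0]
    - [0, 0, 0]
    - [0, 0, 0]
    - [0, 0, 0]
    - [0, 0, 0]
    - [0, 0, 0]
    - [0, 0, 0]
    - [0, 0, 0]
    - [0, 0, 0]
  yaw: [0, 0, 0, 0, 0, 0, 0, 0, 0, 0, 0, 0]

```text
clock: 12.25
position: [0.636, -0.0506, 0.1916]
tcp_rot: [3.142, -0.0, 1.765]
ft_force: [-0.7, -0.2, 0.4]
grip_width: -0.0002
gripper_force: 0.0
```

Emit:
drive_tool:
  slide:
    - [0, 0, 0]
    - [0, 0, 0]
    - [0, 0, 0]
    - [0, 0, -0.5]
    - [0, 0, -0.8]
    - [0, 0, -0.8]
    - [0, 0, -0.8]
    - [0, 0, 0]
  yaw: [0, 0, 0, 0, 0, 0, 0, 0]

```text
clock: 13.25
position: [0.637, -0.0509, 0.2522]
tcp_rot: [3.138, 0.002, 1.765]
ft_force: [0.2, -0.3, -0.4]
grip_width: 0.0002
gripper_force: 0.0
```

```bash
python3 -c "
from h import *
go([.4753,-.2755,.245])"
```

```text
t 13.25 pos [ 0.637  -0.0509  0.2522] rpy [3.138e+00 2.000e-03 1.765e+00] F [ 0.23 -0.28 -0.4 ] units [ -9.456 -10.103   0.339]
```

Emit:
drive_tool:
  slide:
    - [-0.86, -0.92, 0]
    - [-0.86, -0.92, 0]
    - [-0.86, -0.92, 0]
    - [-0.86, -0.92, 0]
    - [-0.86, -0.92, 0]
    - [-0.86, -0.92, 0]
    - [-0.86, -0.92, 0]
    - [-0.86, -0.92, 0]
    - [-0.86, -0.92, 0]
    - [-0.86, -0.9, 0]
    - [-0.86, -0.9, 0]
    - [0, 0, 0]
  yaw: [0, 0, 0, 0, 0, 0, 0, 0, 0, 0, 0, 0]

```text
clock: 14.75
position: [0.4738, -0.276, 0.2491]
tcp_rot: [-3.141, -0.001, 1.763]
ft_force: [0.7, 0.0, 0.6]
grip_width: -0.0002
gripper_force: 0.0
```

Emit:
drive_tool:
  slide:
    - [0, 0, 1]
    - [0, 0, 1]
    - [0, 0, 1]
    - [0, 0, 1]
    - [0, 0, 1]
    - [0, 0, 1]
    - [0, 0, 1]
    - [0, 0, 0.5]
    - [0, 0, 0]
    - [0, 0, 0]
  yaw: [0, 0, 0, 0, 0, 0, 0, 0, 0, 0]

```text
clock: 16.0
position: [0.4753, -0.2754, 0.1005]
tcp_rot: [3.141, 0.001, 1.765]
ft_force: [0.8, 0.7, 0.8]
grip_width: -0.0
gripper_force: 0.0
```

```bash
python3 -c "
from h import *
go([.4753,-.2755,.0750])"
```

```text
t 16.0 pos [ 0.4753 -0.2754  0.1005] rpy [3.141e+00 1.000e-03 1.765e+00] F [0.79 0.65 0.78] units [-1.000e-03 -1.000e-03  1.273e+00]
```

Emit:
drive_tool:
  slide:
    - [0, 0, 0.6]
    - [0, 0, 0.35]
    - [0, 0, 0.15]
    - [0, 0, 0.15]
    - [0, 0, 0.05]
    - [0, 0, 0]
    - [0, 0, 0]
  yaw: [0, 0, 0, 0, 0, 0, 0]

```text
clock: 16.88
position: [0.4745, -0.275, 0.0751]
tcp_rot: [-3.141, -0.001, 1.765]
ft_force: [-5.4, 4.5, 14.5]
grip_width: -0.0002
gripper_force: 7.0
```

Bottomed out again at 14.5 N. Drawing back up.

Emit:
drive_tool:
  slide:
    - [0, 0, -0.5]
    - [0, 0, -1]
    - [0, 0, -1]
    - [0, 0, -1]
    - [0, 0, -1]
    - [0, 0, -1]
    - [0, 0, -1]
    - [0, 0, -1]
    - [0, 0, -1]
    - [0, 0, 0]
    - [0, 0, 0]
    - [0, 0, 0]
  yaw: [0, 0, 0, 0, 0, 0, 0, 0, 0, 0, 0, 0]

```text
clock: 18.38
position: [0.4742, -0.2748, 0.2423]
tcp_rot: [-3.14, -0.002, 1.765]
ft_force: [-0.4, -0.6, 0.8]
grip_width: -0.0003
gripper_force: 0.0
```

```bash
python3 -c "
from h import *
go([.4753,-.2755,.25]); print(arm.hand_in())"
```

```text
t 18.38 pos [ 0.4742 -0.2748  0.2423] rpy [-3.140e+00 -2.000e-03  1.765e+00] F [-0.42 -0.6   0.83] units [-0.046  0.046 -0.387]
the job is handed in; nothing more can be done
None
```

I pressed the record key, held the fingertips about 19 mm above the glass next to the lens tube for just over 3 s, pressed the key again and drew back; the job was handed in at 18.4 s, but the hand-in returned no verdict.

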